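# Snap the rolling pin into its clip rack

### The job

Put the small white rolling pin away in the two-clip rack, whose clip bar may be set at any height: pick the pin up, lay it centred along the rack over both sprung clips and press it straight down until it has snapped past the lips and lies fully home on both saddles, then let go. Feel for the snap and for the bottom: the rack breaks if it is pressed with 30 N or more. Leave the bottles, cutters and wafers round it where they stand.

Things in the scene. Friction and masses are not known exactly. Their poses are not given: they have to be found in the camera images.
- rolling_pin: Plain white round bar of smooth plastic, 25 mm in diameter, 180 mm long, 130 g, lying on the worktop (it can roll). Origin mid-length on its axis (12.5 mm above the worktop as it lies); its y axis runs along the bar.
- clip_rack: Grey rack fixed to the worktop: foot 60 x 176 x 6 mm (x across, y along). On two stems over it stands the clip bar, 30 x 172 mm, locked at a height that differs each time and is not measured. 60 mm either side of its middle the bar carries a clip, 14 mm long in y; between the clips the fingers are free over 100 mm. Origin under the middle of the foot, on the worktop.
- paint_copper: Bystander: small glass paint bottle, 35 mm across, 63 mm tall. Origin at the centre of its underside.
- paint_gold: Bystander: small glass paint bottle, 35 mm across, 58 mm tall, no cap. Origin at the centre of its underside.
- blossom_cutter: Bystander: low flower-shaped cutter ring, 44 x 44 x 20 mm. Origin at the centre of its underside.
- plunger_cutter: Bystander: small plunger cutter standing upright, 33 mm across, 57 mm tall. Origin at the centre of its underside.
- wafer_roll_1: Bystander: short rolled wafer, 19 mm thick, 90 mm long, lying flat. Origin at the centre of its underside.
- round_cutter_2: Bystander: low round tin cutter ring, 51 mm across, 23 mm high. Origin at the centre of its underside.
- rack_mid (a point): Point over the middle of the rack, 54 mm above the worktop, y along the rack. The axis of a pin fully home lies on this upright line, level, along y (either end first), anywhere from 15 mm below to 15 mm above this point, by the bar's setting. Clip: two sprung jaws, lead-in tops 23 mm and lips 12 mm above that axis, throat 16.4 mm, and a rigid saddle, top 12.5 mm below the axis.
- feeler_left (a joint): Brass feeler, 6 mm thick, in the saddle of the clip at the rack's +y end: travel in m, 0 standing 3 mm proud of the saddle, 0.003 pressed flush by a pin that is home (very soft, 0.3 N). Pressing in, the pin's axis meets the lead-ins 23 mm above home; the push of both clips together peaks at 8 to 22 N, 15 to 19 mm above home.
- feeler_right (a joint): The same in the clip at the rack's -y end. Past its peak the push falls away to about nothing, 8 mm or more above home, while the pin passes below the lips; home, it rises steeply, for the saddles are rigid and the bar does not give. A pin left part-way down may stay there by friction: it must be pressed home.
There are look-alikes about, which are no part of the job. Several things have the shape of the rolling_pin; the one meant has the colours described above.

How it is judged:
On the way, in this order (a step that is already met when the one before it is completed fails the run):
1. the rolling pin is picked up clear of the worktop (height (world z) of rolling_pin above 0.09 m), for 0.1 s.
2. the rolling pin is snapped home on the saddles of both clips (value of joint each of feeler_left, feeler_right above 0.0018 m and x of rolling_pin in the frame of rack_mid between -0.005 and 0.005 m and y of rolling_pin in the frame of rack_mid between -0.015 and 0.015 m and z of rolling_pin in the frame of rack_mid between -0.018 and 0.018 m and angle between the y axis of rolling_pin and the y axis of clip_rack, either way round below 0.035 rad), for 0.2 s.
At the end, for the whole second after the job is handed in: The pin rests released and still in both clips, fully home on both saddles (both feelers pressed in by more than 1.8 mm of their 3 mm), within 5 mm across and 15 mm along of the middle of the rack, in line with the rack within 2 degrees (all of step 2 and linear speed of rolling_pin below 0.01 m/s); the robot touches nothing.
It fails at once if the pin is pressed on the rack with more than 30 N (contact force between rolling_pin and clip_rack above 30 N).
It fails at once if the gripper presses on the rack with more than 30 N (contact force between the arm and clip_rack above 30 N).
It fails at once if a bottle, cutter or wafer standing round the work is moved by more than 20 mm (distance of any of paint_copper, paint_gold, blossom_cutter, plunger_cutter, wafer_roll_1, round_cutter_2 from where it was at the start of the episode above 0.02 m).
It also fails if it takes over 51 s, if anything falls off the work surface, if the arm or the gripper's body presses on something with over 40 N, if the wrist force passes 120 N, or if a joint passes its speed limit or range.

### The arm

A 6-joint arm with a two-finger parallel gripper is mounted at the origin on a cart in front of the work surface, level with it; the furniture and walls round the work are solid. World frame = base frame: x ahead of the robot, y to its left, z up, the work surface at z = 0. Lengths are in m, angles in rad, forces in N, time in s.
With the tool pointing down it reaches from about 0.35 to 0.925 m from the base axis. Payload 6.4 kg.
Tool frame: the origin (TCP) lies on the centre line of the jaws, within the pads' length; the fingertips stand 19 mm ahead of it and the grasp point (between the pads) is the TCP (bot.tips_ahead is the distance from the TCP to the fingertips, in m); z points along the fingers, y is the line along which they close (so a half turn about z gives the same grasp; the last joint's range is limited). The gripper opens to 85 mm and grips with 20 to 120 N. Pads are 22 mm wide; open, the fingers measure 114 mm over their backs; the gripper's body (76 mm by 85 mm) begins 54 mm behind the grasp point. The pads swing forward as they close: fully open they stand 13 mm farther back than shut.
Start: joints at [-1.33, 0.245, 1.558, -0, 1.339, -0.174], TCP at [0.262, -0.595, 0.25] pointing down, gripper open.
Joint ranges: [-3.13, 3.13], [-1.02, 2.26], [0.13, 2.54], [-0.95, 4.09], [0.21, 2.88], [-2.74, 2.74]. Speed limits (rad/s): [2.57, 2.57, 3.14, 3.14, 3.14, 3.14].

### API

Orientations are given as a rotation vector (axis times angle).
In Python, from rig import bot gives the robot as it stands.
- The arm moves only by the shell command python3 -m handwheel 'ROWS' [OPENING] [FORCE]. ROWS is a JSON list that holds a single list of rows (three levels of brackets), with 1 to 12 rows, each of 6 numbers: dx, dy, dz in shares of the most that a row can go, 1 being 50 mm, then a rotation vector rx, ry, rz in units of 0.2 rad; each row shifts and turns the commanded pose from where the row before left it, along the tool's axes as they then stand; what a row does not reach is not made up. A row lasts 1/10 s, in which the tool goes at most 0.05 m and 0.15 rad, less where a joint would pass 70% of its speed; a pose out of reach is approached as far as the arm can. OPENING is the opening from 0.0 (shut) to 1.0 (fully open), set as the command begins (- or left out keeps the last). The fingers move at their own pace and stop on an object; FORCE is the grip in N (left out, the last holds). Time passes only in rows, so rows that do not move let the fingers close. It prints the time, the measured TCP pose, the force, the opening and the grip force at its end. Input that does not fit is refused with a message, and nothing moves.
- bot.state(): the state, without advancing time (a new reading comes with each control period).
- bot.camera(name): name is "side" or "top" or "wrist"; returns a dict with "pixels" (480x640x3 uint8, red, green, blue), "range_z" (480x640 float32, m along the optical axis (not along the pixel's ray), 0 where there is no reading), "K" (3x3 intrinsics, pixels), "pose" (4x4, takes a point from camera to world coordinates). Camera axes: x right, y down, z forward; pixel columns grow to the right and rows downward; lengths in m; the calibration is good to about 2 mm. A picture is of the moment at which its call begins.
- bot.job_done(): hands the job in; it is judged then, once.
Trained networks look in the newest picture that a camera, given by its name, has taken for a name from the list of things; names that differ only in an ending like _2 or _b are one class to them, and where a whole thing is asked for, a point or a joint stands for the part that bears it (a point fixed in the world has none). Each returns a list of dicts, best first, with "conf" (0 to 1); they miss things now and then, are a little off and sometimes report something else, mostly with a low value. They report only what shows in the picture. A call takes as long as a camera call. They do not tell look-alikes from the thing itself.
- bot.trace(thing, camera): "region" (480x640 bool, what is visible of it) and "box" ([centre column, centre row, width, height] in pixels, round what is visible of it).
The state is a dict: "time_s": time; "q": joint angles; "dq": joint speeds; "joint_efforts": joint torques, N m; "ee_pos": TCP position; "tool_rot": TCP orientation; "force": force on the tool from outside, world axes, zero at the start; "moment": the same for the moment, N m; "gripper_width": opening from 0.0 (shut) to 1.0 (fully open); "grasp_force": force on a finger pad.
Only numpy, scipy, OpenCV 4.12 (cv2) and the standard library are available. Lean on these libraries where they do the work, as an engineer would, in place of code of your own. Each camera call takes 0.05 s, during which the arm holds its last target. There are 200 camera calls.

## Working session

There is one attempt and no reset: what is moved stays moved. The work goes in short steps, Python scripts to look and compute and a shell command to move; the robot and the scene stay as the last step left them, time stands still between calls to the robot, and variables do not carry over. Pictures are saved under pics/ and viewed, at most 10 in all, crops included, and the job is handed in when it is done.

```bash
ls; mkdir -p pics; cat > h.py <<'E'
import numpy as np, cv2
from rig import bot
def cloud(c):
    z=c["range_z"]; K=c["K"]; v,u=np.mgrid[:480,:640]
    P=np.stack([(u-K[0,2])*z/K[0,0],(v-K[1,2])*z/K[1,1],z],-1)
    W=P@c["pose"][:3,:3].T+c["pose"][:3,3]; W[z<=0]=np.nan
    return W
E
python3 - <<'E'
from h import *
print(bot.state())
ims=[]
for n in ("top","side"):
    c=bot.camera(n); np.savez(f"{n}.npz",**c); cv2.imwrite(f"pics/{n}0.png",c["pixels"][...,::-1])
    W=cloud(c)
    for t in ("rolling_pin","clip_rack","paint_copper","paint_gold","blossom_cutter","plunger_cutter","wafer_roll_1","round_cutter_2"):
        for r in bot.trace(t,n):
            p=W[r["region"]]; p=p[~np.isnan(p[:,0])]
            col=c["pixels"][r["region"]].mean(0).round()
            print(n,t,round(r["conf"],2),np.round(r["box"]),"med",np.nanmedian(p,0).round(3),"zmax",np.percentile(p[:,2],98).round(3),col)
E
```

```text
pics
{'time_s': 0.0, 'q': array([-1.33011776e+00,  2.45835422e-01,  1.55902522e+00,  1.75882968e-05,
        1.33871372e+00, -1.74077675e-01]), 'dq': array([ 0.00086806,  0.00016958, -0.00174717,  0.00012572,  0.00015454,
       -0.00093497]), 'joint_efforts': array([ 8.30516674e-04, -4.29508781e+01, -3.26125038e+01, -6.24325799e-05,
        5.38657507e-03,  2.88674343e-06]), 'ee_pos': array([ 0.26182289, -0.59435809,  0.24916061]), 'tool_rot': array([-3.07234381e+00, -6.46423777e-01,  7.67263730e-05]), 'force': array([ 0.66121207, -0.42735269,  0.69101705]), 'moment': array([-0.05137863, -0.00123987,  0.03757982]), 'grasp_force': 0.0, 'gripper_width': 0.9999799076863138}
top rolling_pin 0.92 [245. 305.  19.  55.] med [0.404 0.228 0.023] zmax 0.032 [36. 35. 36.]
top rolling_pin 0.78 [362. 307.  30.  13.] med [ 0.383 -0.151  0.023] zmax 0.032 [ 19. 207. 190.]
top rolling_pin 0.64 [356. 263.  55.  17.] med [ 0.53  -0.121  0.022] zmax 0.032 [234. 232. 227.]
top clip_rack 0.83 [251. 243.  56.  34.] med [0.582 0.214 0.027] zmax 0.072 [204. 201. 185.]
top paint_copper 0.32 [356. 260.  54. 
[... 733 characters left out ...]
[177. 170. 159.]
side rolling_pin 0.32 [337. 241.   9.  21.] med [ 0.63  -0.031  0.033] zmax 0.058 [146. 119.  74.]
side clip_rack 0.92 [295. 211.  24.  38.] med [0.582 0.183 0.021] zmax 0.07 [174. 167. 156.]
side paint_copper 0.67 [365. 210.  10.  16.] med [0.79  0.151 0.037] zmax 0.064 [93. 71. 55.]
side paint_gold 0.8 [339. 242.  10.  20.] med [ 0.631 -0.031  0.031] zmax 0.058 [145. 120.  78.]
side blossom_cutter 0.74 [325. 353.  19.  21.] med [ 0.48  -0.379  0.012] zmax 0.022 [171.  82.  97.]
side plunger_cutter 0.82 [300. 375.  23.  36.] med [ 0.403 -0.448  0.025] zmax 0.058 [183. 185. 167.]
side wafer_roll_1 0.63 [312. 188.  27.   8.] med [0.701 0.39  0.019] zmax 0.022 [229. 188. 128.]
```

```bash
python3 - <<'E'
from h import *
c=cv2.imread("pics/top0.png")[160:360,150:500]; cv2.imwrite("pics/topc.png",cv2.resize(c,None,fx=2.25,fy=2.25,interpolation=cv2.INTER_CUBIC))
c=cv2.imread("pics/top0.png")[240:330,320:440]; cv2.imwrite("pics/pinc.png",cv2.resize(c,None,fx=6,fy=6,interpolation=cv2.INTER_CUBIC))
t=dict(np.load("top.npz")); W=cloud(t)
H=W[...,2]
def rect(m,name):
    p=W[m][:,:2].astype(np.float32); r=cv2.minAreaRect(p); print(name,r,len(p), "z",np.percentile(W[m][:,2],[5,50,95]).round(3))
x,y=W[...,0],W[...,1]; px=t["pixels"].astype(int)
m=(abs(x-.53)<.09)&(abs(y+.12)<.14)&(H>.010)&(H<.04)&(px.min(-1)>150); rect(m,"pin"); rect(m&(H>.022),"pintop")
m=(abs(x-.58)<.08)&(abs(y-.21)<.13)&(H>.004)&(H<.12); rect(m,"rack")
for lo,hi in((.004,.012),(.012,.03),(.03,.045),(.045,.06),(.06,.1)):
    k=m&(H>lo)&(H<hi)
    if k.sum()>3: rect(k,(lo,hi))
E
```

```text
pin ((0.5651658177375793, -0.12230950593948364), (0.17882224917411804, 0.09330369532108307), 81.73290252685547) 398 z [0.015 0.023 0.03 ]
pintop ((0.5428682565689087, -0.12192102521657944), (0.17297105491161346, 0.08823327720165253), 65.95758819580078) 226 z [0.022 0.025 0.032]
rack ((0.5798037648200989, 0.20995715260505676), (0.25990575551986694, 0.15875080227851868), 89.61290740966797) 1232 z [0.004 0.01  0.047]
(0.004, 0.012) ((0.5798037648200989, 0.20995715260505676), (0.25990575551986694, 0.15875080227851868), 89.61290740966797) 657 z [0.004 0.006 0.011]
(0.012, 0.03) ((0.6026024222373962, 0.20887774229049683), (0.1765477955341339, 0.09251571446657181), 74.03365325927734) 175 z [0.012 0.027 0.03 ]
(0.03, 0.045) ((0.5865883827209473, 0.2152935415506363), (0.17078334093093872, 0.038396578282117844), 71.04325103759766) 330 z [0.03  0.034 0.042]
(0.045, 0.06) ((0.5849955081939697, 0.21604742109775543), (0.1294405609369278, 0.03498220071196556), 70.3568115234375) 19 z [0.046 0.049 0.058]
(0.06, 0.1) ((0.5857478976249695, 0.21547859907150269), (0.13114331662654877, 0.03462851420044899), 70.52867889404297) 51 z [0.063 0.07  0.08 ]
```

View pics/topc.png

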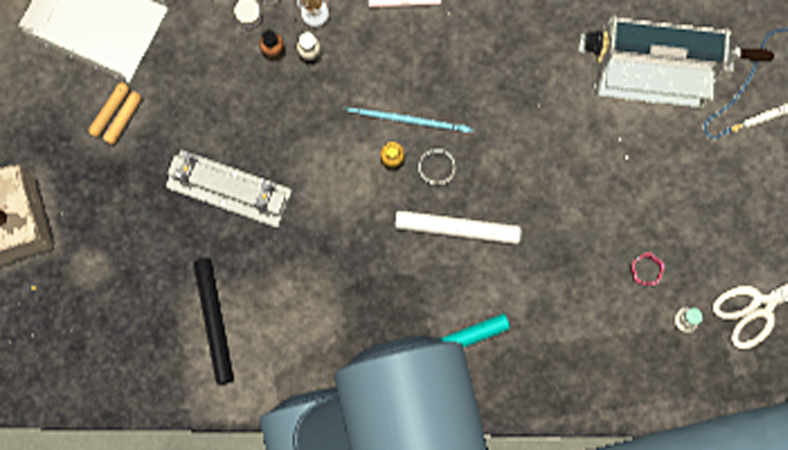

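View pics/pinc.png

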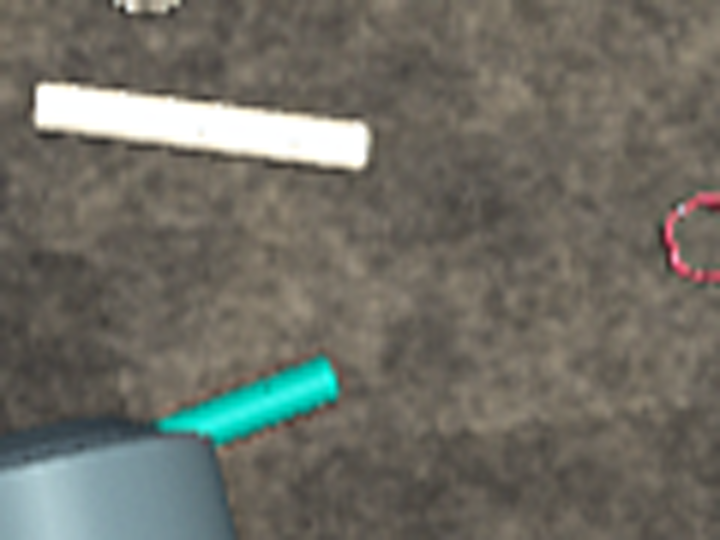

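The top picture's crop shows three pin-shaped things: black at top-image (245,305), teal at (362,307) and white at (354,261). The long, plain white one at (354,261) fits the description, and the close crop confirms it. The rack is at about (251,243), turned about 20°. Next I'll measure both more closely.

```bash
cat >> h.py <<'E'
from scipy.spatial.transform import Rotation as R
def go(pos,d):
    """tool-axes shift and turn to TCP pos, tool down, tool x along +-d (xy)"""
    s=bot.state(); A=R.from_rotvec(s["tool_rot"]); best=None
    for sg in (1,-1):
        x=np.r_[sg*np.array(d)/np.linalg.norm(d),0]; z=np.array([0,0,-1.]); y=np.cross(z,x)
        B=R.from_matrix(np.c_[x,y,z]); r=(A.inv()*B).as_rotvec()
        if best is None or np.linalg.norm(r)<np.linalg.norm(best): best=r
    print("t",s["time_s"],"pos",s["ee_pos"].round(4),"shift",A.inv().apply(np.array(pos)-s["ee_pos"]).round(4),"turn",best.round(4),"F",s["force"].round(1),"q6",s["q"][5].round(2))
def line(P):
    """centre, direction, extents of long xy blob"""
    r=cv2.minAreaRect(P[:,:2].astype(np.float32)); b=cv2.boxPoints(r); e=[b[1]-b[0],b[2]-b[1]]
    e=sorted(e,key=np.linalg.norm); d=e[1]/np.linalg.norm(e[1]); return np.array(r[0]),d,np.linalg.norm(e,axis=1)
E
python3 - <<'E'
from h import *
print("tips",bot.tips_ahead)
for n in("top","side"):
    c=bot.camera(n); W=cloud(c)
    for r in bot.trace("rolling_pin",n):
        P=W[r["region"]&(W[...,2]>.008)]
        if c["pixels"][r["region"]].mean()>215: ce,d,e=line(P); print(n,ce.round(4),d.round(3),e.round(3)); 
go([.53,-.121,.25],d)
print(R.from_rotvec(bot.state()["tool_rot"]).as_matrix().round(2))
E
```

```text
tips 0.019
top [ 0.5332 -0.1167] [0.101 0.995] [0.028 0.18 ]
side [ 0.5316 -0.121 ] [0.112 0.994] [0.023 0.181]
t 1.1 pos [ 0.262  -0.5949  0.2503] shift [ 4.363e-01 -3.257e-01  3.000e-04] turn [-0.     -0.     -1.0435] F [-0.4 -0.2  0.2] q6 -0.17
[[ 0.92  0.4   0.  ]
 [ 0.4  -0.92  0.  ]
 [ 0.   -0.   -1.  ]]
```

Units first: shifts go in shares of 50 mm and turns go in units of 0.2 rad. So 0.04 m is 0.8, -0.03 m is -0.6, -0.14 rad is -0.7.

```bash
python3 -m handwheel '[[[0.8,-0.6,0,0,0,0],[0.8,-0.6,0,0,0,0],[0.8,-0.6,0,0,0,0],[0.8,-0.6,0,0,0,0],[0.8,-0.6,0,0,0,0],[0.8,-0.6,0,0,0,0],[0.8,-0.6,0,0,0,0],[0.8,-0.6,0,0,0,0],[0.8,-0.6,0,0,0,0],[0.8,-0.6,0,0,0,0],[0.72,-0.52,0,0,0,0],[0,0,0,0,0,-0.7]]]' 1.0 && python3 -m handwheel '[[[0,0,0,0,0,-0.7],[0,0,0,0,0,-0.7],[0,0,0,0,0,-0.7],[0,0,0,0,0,-0.7],[0,0,0,0,0,-0.7],[0,0,0,0,0,-0.7],[0,0,0,0,0,-0.3],[0,0,0,0,0,0]]]'
cat > pin.py <<'E'
from h import *
c=bot.camera("wrist"); W=cloud(c); cv2.imwrite("pics/w1.png",c["pixels"][...,::-1])
for r in bot.trace("rolling_pin","wrist"):
    P=W[r["region"]&(W[...,2]>.006)]; ce,d,e=line(P); T=P[P[:,2]>.022]; print(r["conf"],np.round(r["box"]),c["pixels"][r["region"]].mean(0).round(),ce.round(4),d.round(3),e.round(3),T.mean(0).round(4),"top",np.percentile(P[:,2],90).round(4))
    ct,dt,et=line(T); print(ct.round(4),dt.round(3))
    go([*ce,.0205],d)
E
python3 pin.py
```

```text
time_s: 2.3
ee_pos: [0.5312, -0.1166, 0.2505]
tool_rot: [-3.017, -0.874, -0.002]
force: [0.4, -0.5, -0.1]
gripper_width: 0.994
grasp_force: 0.0
time_s: 3.1
ee_pos: [0.5296, -0.1208, 0.2504]
tool_rot: [2.347, 2.089, 0.0]
force: [-0.0, 0.4, -0.2]
gripper_width: 1.003
grasp_force: 0.0
0.6 [326. 192.  28. 180.] [218. 211. 203.] [ 0.5338 -0.1129] [0.115 0.993] [0.025 0.178] [ 0.5342 -0.1061  0.0242] top 0.0253
[ 0.5332 -0.1128] [0.114 0.994]
t 3.2 pos [ 0.5296 -0.1208  0.2504] shift [0.0084 0.0032 0.2299] turn [ 0.0001  0.     -0.0021] F [ 0.2 -0.2  0.7] q6 -0.32
0.6 [152. 201. 126. 165.] [ 56. 152. 143.] [ 0.3669 -0.1004] [ 0.381 -0.925] [0.025 0.179] [ 0.3648 -0.0945  0.0241] top 0.0251
[ 0.367  -0.1004] [ 0.376 -0.927]
t 3.2 pos [ 0.5296 -0.1208  0.2504] shift [ 0.0012 -0.1641  0.2298] turn [ 1.000e-04  1.000e-04 -5.079e-01] F [ 0.2 -0.2  0.7] q6 -0.32
```

View pics/w1.png

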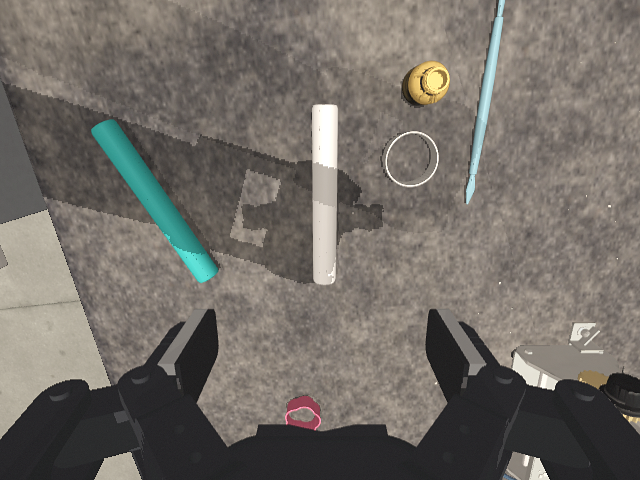

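The white pin lies in the middle of the wrist view (325,193), with the teal one at (155,200). The gold bottle (428,83) and ring (411,159) are clear of the jaws, so I'll descend on the white pin.

```bash
python3 -m handwheel '[[[0.12,0.06,0.9,0,0,0],[0,0,0.9,0,0,0],[0,0,0.9,0,0,0],[0,0,0.9,0,0,0],[0,0,0.5,0,0,0],[0,0,0.3,0,0,0],[0,0,0.18,0,0,0],[0,0,0,0,0,0]]]' 1.0 && python3 -m handwheel '[[[0,0,0,0,0,0],[0,0,0,0,0,0],[0,0,0,0,0,0],[0,0,0,0,0,0],[0,0,0,0,0,0],[0,0,0,0,0,0],[0,0,0,0,0,0],[0,0,0,0,0,0],[0,0,0,0,0,0],[0,0,0,0,0,0]]]' 0.0 100
```

```text
time_s: 4.0
ee_pos: [0.5334, -0.1152, 0.0211]
tool_rot: [-2.347, -2.088, 0.0]
force: [-0.2, 0.1, -0.5]
gripper_width: 1.004
grasp_force: 0.0
time_s: 5.0
ee_pos: [0.5338, -0.1154, 0.0224]
tool_rot: [2.346, 2.088, 0.001]
force: [-1.4, 0.2, 7.0]
gripper_width: 0.256
grasp_force: 97.8
```

```bash
python3 -m handwheel '[[[0,0,-0.2,0,0,0],[0,0,-0.6,0,0,0],[0,0,-0.9,0,0,0],[0,0,-0.9,0,0,0],[0,0,-0.9,0,0,0],[0,0,-0.6,0,0,0],[0,0,0,0,0,0],[0,0,0,0,0,0]]]' && python3 - <<'E'
from h import *
print(bot.state()["grasp_force"],bot.state()["force"])
for n in("top","side","wrist"):
    c=bot.camera(n); np.savez(n+"2.npz",**c); W=cloud(c); cv2.imwrite(f"pics/{n}2.png",c["pixels"][...,::-1])
    for r in bot.trace("clip_rack",n)[:1]:
        P=W[r["region"]&(W[...,2]>.0)]; P=P[np.linalg.norm(P[:,:2]-[.585,.215],axis=1)<.12]
        ce,d,e=line(P); print(n,"rack",r["conf"],ce.round(4),d.round(3),e.round(3))
        for lo,hi in((.003,.012),(.025,.045),(.06,.1)):
            Q=P[(P[:,2]>lo)&(P[:,2]<hi)]
            if len(Q)>5: ce,d,e=line(Q); print((lo,hi),len(Q),ce.round(4),d.round(3),e.round(3),np.percentile(Q[:,2],[10,50,90,99]).round(4))
    for r in bot.trace("rolling_pin",n):
        P=W[r["region"]&(W[...,2]>.1)]; 
        if len(P)>20: ce,d,e=line(P); print(n,"pin",r["conf"],ce.round(4),d.round(3),e.round(3),P[:,2].mean())
go([.585,.215,.17],[.334,.943])
E
```

```text
time_s: 5.8
ee_pos: [0.5331, -0.1151, 0.2265]
tool_rot: [2.346, 2.089, 0.0]
force: [0.7, -0.5, -2.5]
gripper_width: 0.252
grasp_force: 98.4
98.3566403388977 [ 0.71034127 -0.50305302 -2.53059073]
top rack 0.78 [0.5862 0.2162] [0.319 0.948] [0.061 0.178]
(0.003, 0.012) 281 [0.5861 0.2168] [0.313 0.95 ] [0.061 0.177] [0.0037 0.0065 0.0104 0.0119]
(0.025, 0.045) 448 [0.5862 0.2157] [0.328 0.945] [0.04  0.172] [0.0275 0.0326 0.0389 0.0431]
(0.06, 0.1) 46 [0.5862 0.2156] [0.326 0.945] [0.034 0.132] [0.0624 0.071  0.0786 0.0813]
top pin 0.6 [ 0.5068 -0.1765] [ 0.287 -0.958] [0.044 0.061] 0.2316980379962662
side rack 0.73 [0. 0.] [nan nan] [0. 0.]
side pin 0.53 [ 0.5298 -0.1282] [0.119 0.993] [0.023 0.16 ] 0.22315935998392777
t 6.25 pos [ 0.5331 -0.1151  0.2256] shift [0.3339 0.0134 0.0557] turn [-0.0012 -0.0003  0.2244] F [ 0.4  0.6 -1.1] q6 -0.3h.py:20: RuntimeWarning: invalid value encountered in divide
  e=sorted(e,key=np.linalg.norm); d=e[1]/np.linalg.norm(e[1]); return np.array(r[0]),d,np.linalg.norm(e,axis=1)
```

In the tool's units: 0.04 m is 0.8, 0.03 m is 0.6, 0.1 rad is 0.5.

```bash
python3 -m handwheel '[[[0.6,0,0,0,0,0],[0.8,0,0,0,0,0],[0.8,0,0,0,0,0],[0.8,0,0,0,0,0],[0.8,0,0,0,0,0],[0.6,0,0,0,0,0.5],[0,0,0,0,0,0.6225],[0,0,0,0,0,0],[0,0,0,0,0,0]]]' && python3 - <<'E'
from h import *
c=bot.camera("wrist"); np.savez("w3.npz",**c); W=cloud(c); cv2.imwrite("pics/w3.png",c["pixels"][...,::-1])
for r in bot.trace("clip_rack","wrist")[:1]:
        P=W[r["region"]]; P=P[np.linalg.norm(P[:,:2]-[.585,.215],axis=1)<.12]
        for lo,hi in((.003,.012),(.025,.045),(.055,.1)):
            Q=P[(P[:,2]>lo)&(P[:,2]<hi)]
            if len(Q)>5: ce,d,e=line(Q); print((lo,hi),len(Q),ce.round(4),d.round(3),e.round(3),np.percentile(Q[:,2],[10,50,90,99]).round(4))
for r in bot.trace("rolling_pin","wrist"):
        P=W[r["region"]&(W[...,2]>.1)]; 
        if len(P)>20: ce,d,e=line(P); print("pin",r["conf"],ce.round(4),d.round(3),e.round(3),np.percentile(P[:,2],[10,50,90]),"fwd end",(P[:,:2]@d).max()-bot.state()["ee_pos"][:2]@d, (P[:,:2]@d).min()-bot.state()["ee_pos"][:2]@d)
go([.586,.216,.17],[.325,.946])
E
```

```text
time_s: 7.15
ee_pos: [0.5587, 0.1031, 0.2261]
tool_rot: [-2.563, -1.816, 0.001]
force: [-0.2, 0.3, -1.8]
gripper_width: 0.253
grasp_force: 98.4
(0.003, 0.012) 3702 [0.5831 0.2055] [0.328 0.945] [0.06  0.145] [0.0052 0.0063 0.0075 0.0085]
(0.025, 0.045) 3403 [0.5861 0.2178] [0.37  0.929] [0.032 0.106] [0.0317 0.0327 0.0337 0.0346]
(0.055, 0.1) 49 [0.553  0.1682] [0.373 0.928] [0.003 0.012] [0.0639 0.0773 0.0784 0.0795]
pin 0.82 [0.5654 0.1225] [0.332 0.943] [0.025 0.142] [0.22285879 0.22728491 0.22892591] fwd end 0.09216191836750182 -0.05032321700191458
t 7.3 pos [0.5588 0.1026 0.2263] shift [ 0.1159 -0.0122  0.0563] turn [-0.     -0.     -0.0094] F [ 0.8  0.2 -1.6] q6 0.32
```

View pics/w3.png

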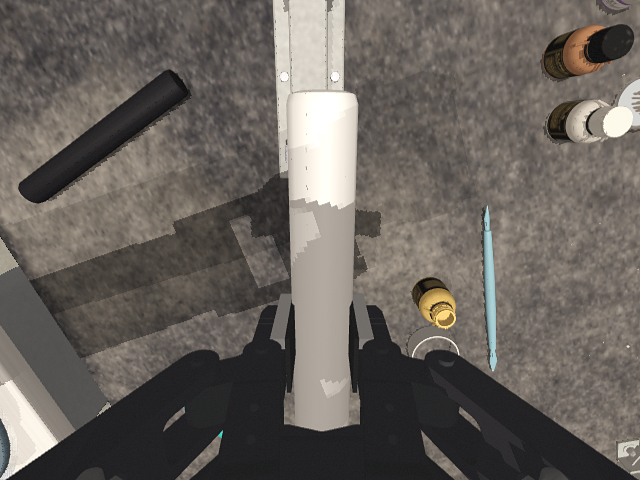

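The wrist view shows the pin square in the jaws, with its front end at (322,95) and the rack straight ahead of it (310,60). Its middle is about 2 mm ahead of the TCP. I expect home at TCP z ≈ 0.066, with the lead-ins met at about 0.089.

```bash
python3 -m handwheel '[[[0.8,-0.08,0.2,0,0,-0.03],[0.8,-0.08,0.4,0,0,0],[0.68,-0.08,0.52,0,0,0],[0,0,0,0,0,0],[0,0,0,0,0,0]]]' && python3 - <<'E'
from h import *
d=np.array([.327,.945])
go(np.r_[np.array([.5863,.216])-.002*d,.102],d)
for n in("top","side"):
    c=bot.camera(n); cv2.imwrite(f"pics/{n}4.png",c["pixels"][...,::-1])
    W=cloud(c)
    for r in bot.trace("rolling_pin",n):
        P=W[r["region"]&(W[...,2]>.1)]
        if len(P)>20: ce,d,e=line(P); print(n,"pin",r["conf"],ce.round(4),d.round(3),e.round(3),np.percentile(P[:,2],[10,50,90]))
E
```

```text
time_s: 7.8
ee_pos: [0.5847, 0.2148, 0.1693]
tool_rot: [-2.559, -1.822, 0.003]
force: [-0.2, -0.5, -1.8]
gripper_width: 0.257
grasp_force: 98.4
t 7.8 pos [0.5847 0.2148 0.1693] shift [-0.0002  0.0012  0.0673] turn [-0.0016  0.0012 -0.0002] F [-0.2 -0.5 -1.8] q6 0.5
top pin 0.69 [0.5774 0.203 ] [0.3   0.954] [0.024 0.159] [0.16329146 0.16953529 0.17447341]
side pin 0.53 [0.5832 0.2139] [0.283 0.959] [0.023 0.187] [0.16287197 0.17256802 0.17495493]
```

```bash
python3 -m handwheel '[[[0,0.02,0.5,0,0,0],[0,0,0.5,0,0,0],[0,0,0.34,0,0,0],[0,0,0,0,0,0],[0,0,0,0,0,0]]]' && python3 - <<'E'
from h import *
d=np.array([.327,.945])
go(np.r_[np.array([.5863,.216])-.002*d,.102],d)
c=bot.camera("wrist"); W=cloud(c); cv2.imwrite("pics/w5.png",c["pixels"][...,::-1])
c=bot.camera("side"); cv2.imwrite("pics/s5.png",cv2.resize(c["pixels"][150:270,220:380,::-1],None,fx=5,fy=5,interpolation=cv2.INTER_CUBIC))
E
```

```text
time_s: 8.5
ee_pos: [0.5865, 0.2143, 0.104]
tool_rot: [2.56, 1.82, 0.001]
force: [1.1, -0.1, -0.6]
gripper_width: 0.256
grasp_force: 98.4
t 8.5 pos [0.5865 0.2143 0.104 ] shift [-0.0004 -0.0007  0.002 ] turn [ 0.0007 -0.0004 -0.0018] F [ 1.1 -0.1 -0.6] q6 0.5
```

View pics/w5.png

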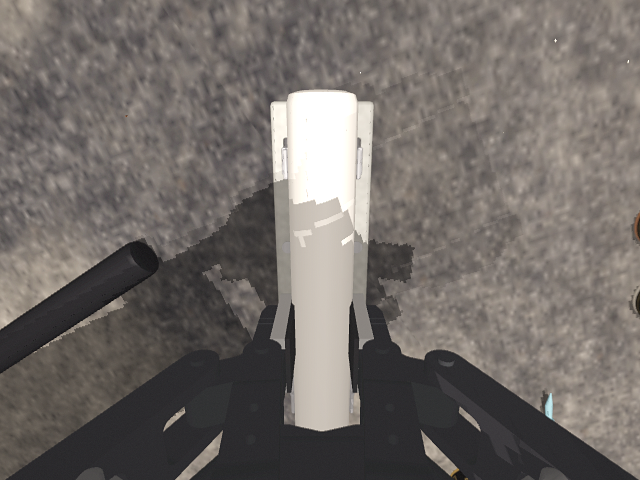

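View pics/s5.png

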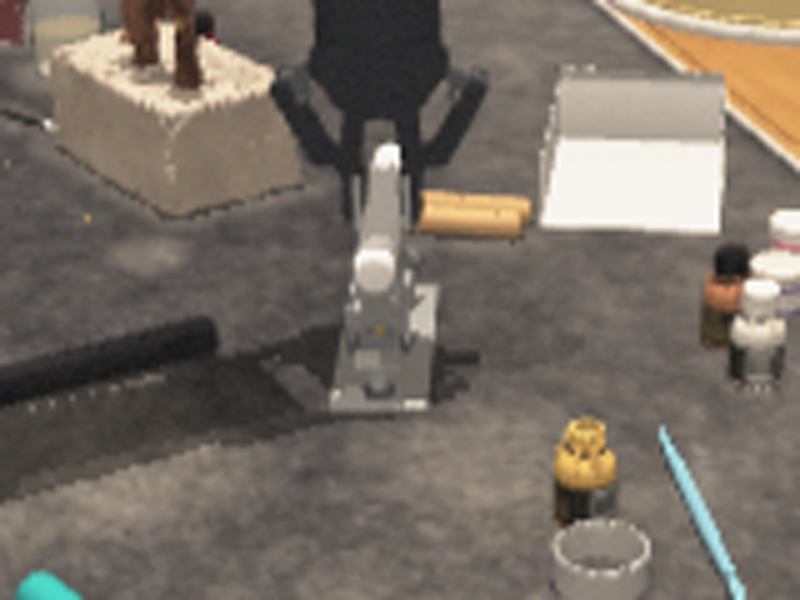

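Both views show the pin centred over the rack. In the wrist view the jaws are at columns 284 and 360 and the pin spans 287–357. Now I'll press in slowly.

In the tool's units: 0.005 m is 0.1, 0.003 m is 0.06.

```bash
python3 -m handwheel '[[[0,0,0.1,0,0,0],[0,0,0.1,0,0,0],[0,0,0.06,0,0,0],[0,0,0,0,0,0]]]' - 120 && python3 -m handwheel '[[[0,0,0.02,0,0,0],[0,0,0.02,0,0,0],[0,0,0,0,0,0]]]' && python3 -m handwheel '[[[0,0,0.02,0,0,0],[0,0,0.02,0,0,0],[0,0,0,0,0,0]]]'
```

```text
time_s: 9.0
ee_pos: [0.5855, 0.2145, 0.0895]
tool_rot: [-2.56, -1.82, 0.002]
force: [-0.2, 0.6, -2.1]
gripper_width: 0.245
grasp_force: 119.9
time_s: 9.3
ee_pos: [0.5861, 0.2145, 0.0883]
tool_rot: [2.56, 1.821, 0.0]
force: [0.7, -0.3, -1.8]
gripper_width: 0.243
grasp_force: 120.0
time_s: 9.6
ee_pos: [0.5865, 0.2146, 0.0868]
tool_rot: [2.56, 1.82, 0.002]
force: [0.9, -0.5, 0.7]
gripper_width: 0.247
grasp_force: 120.4
```

```bash
for i in 1; do :; done; python3 -m handwheel '[[[0,0,0.02,0,0,0],[0,0,0,0,0,0]]]' && python3 -m handwheel '[[[0,0,0.02,0,0,0],[0,0,0,0,0,0]]]' && python3 -m handwheel '[[[0,0,0.02,0,0,0],[0,0,0,0,0,0]]]' && python3 -m handwheel '[[[0,0,0.02,0,0,0],[0,0,0,0,0,0]]]'
```

```text
time_s: 9.8
ee_pos: [0.5867, 0.2147, 0.0862]
tool_rot: [2.56, 1.82, 0.002]
force: [-0.2, -0.9, 5.2]
gripper_width: 0.249
grasp_force: 120.9
time_s: 10.0
ee_pos: [0.5869, 0.2147, 0.0857]
tool_rot: [2.559, 1.82, 0.003]
force: [-1.0, -0.8, 8.0]
gripper_width: 0.248
grasp_force: 121.5
time_s: 10.2
ee_pos: [0.5872, 0.2147, 0.0853]
tool_rot: [2.559, 1.82, 0.003]
force: [-1.6, -0.7, 10.3]
gripper_width: 0.248
grasp_force: 122.1
time_s: 10.4
ee_pos: [0.5875, 0.2148, 0.0849]
tool_rot: [2.559, 1.82, 0.004]
force: [-3.1, -1.7, 12.5]
gripper_width: 0.243
grasp_force: 122.3
```

In the tool's units: -0.001 m is -0.02, 0.001 m is 0.02.

```bash
python3 -m handwheel '[[[0,-0.02,0.02,0,0,0],[0,0,0,0,0,0]]]' && python3 -m handwheel '[[[0,0,0.02,0,0,0],[0,0,0,0,0,0]]]' && python3 -m handwheel '[[[0,0,0.01,0,0,0],[0,0,0,0,0,0]]]'
```

```text
time_s: 10.6
ee_pos: [0.5871, 0.2151, 0.0845]
tool_rot: [2.558, 1.819, 0.006]
force: [-1.8, -1.4, 14.2]
gripper_width: 0.248
grasp_force: 122.4
time_s: 10.8
ee_pos: [0.5874, 0.2152, 0.0838]
tool_rot: [2.558, 1.819, 0.007]
force: [-1.4, -0.5, 14.8]
gripper_width: 0.245
grasp_force: 122.4
time_s: 11.0
ee_pos: [0.5875, 0.2153, 0.0833]
tool_rot: [2.558, 1.819, 0.008]
force: [-1.7, -0.2, 14.5]
gripper_width: 0.249
grasp_force: 122.4
```

In the tool's units: 0.001 m is 0.02, -0.0005 m is -0.01.

```bash
python3 -m handwheel '[[[0,-0.01,0.02,0,0,0],[0,0,0,0,0,0]]]' && python3 -m handwheel '[[[0,0,0.02,0,0,0],[0,0,0,0,0,0]]]' && python3 -m handwheel '[[[0,0,0.02,0,0,0],[0,0,0,0,0,0]]]' && python3 -m handwheel '[[[0,0,0.02,0,0,0],[0,0,0,0,0,0]]]'
```

```text
time_s: 11.2
ee_pos: [0.5873, 0.2155, 0.0824]
tool_rot: [2.558, 1.819, 0.009]
force: [-1.1, -0.6, 14.5]
gripper_width: 0.248
grasp_force: 122.4
time_s: 11.4
ee_pos: [0.5873, 0.2156, 0.0813]
tool_rot: [2.558, 1.819, 0.009]
force: [-1.5, 1.0, 13.9]
gripper_width: 0.246
grasp_force: 122.4
time_s: 11.6
ee_pos: [0.5871, 0.2157, 0.0799]
tool_rot: [2.558, 1.819, 0.009]
force: [-0.2, 0.6, 10.9]
gripper_width: 0.245
grasp_force: 122.3
time_s: 11.8
ee_pos: [0.5869, 0.2157, 0.0785]
tool_rot: [2.559, 1.819, 0.009]
force: [-0.2, 1.5, 10.5]
gripper_width: 0.244
grasp_force: 122.3
```

```bash
python3 -m handwheel '[[[0,0,0.02,0,0,0],[0,0,0.02,0,0,0],[0,0,0,0,0,0]]]' && python3 -m handwheel '[[[0,0,0.02,0,0,0],[0,0,0.02,0,0,0],[0,0,0,0,0,0]]]' && python3 -m handwheel '[[[0,0,0.02,0,0,0],[0,0,0.02,0,0,0],[0,0,0,0,0,0]]]' && python3 -m handwheel '[[[0,0,0.02,0,0,0],[0,0,0,0,0,0]]]'
```

```text
time_s: 12.1
ee_pos: [0.5864, 0.2156, 0.0755]
tool_rot: [2.559, 1.819, 0.007]
force: [1.7, 0.9, 4.9]
gripper_width: 0.247
grasp_force: 122.0
time_s: 12.4
ee_pos: [0.5855, 0.2152, 0.0722]
tool_rot: [2.56, 1.82, 0.004]
force: [3.5, 1.0, 0.8]
gripper_width: 0.247
grasp_force: 121.3
time_s: 12.7
ee_pos: [0.5846, 0.2147, 0.0691]
tool_rot: [2.56, 1.82, -0.0]
force: [5.5, -0.8, -2.3]
gripper_width: 0.245
grasp_force: 120.8
time_s: 12.9
ee_pos: [0.5845, 0.2146, 0.0681]
tool_rot: [2.56, 1.82, -0.001]
force: [6.3, -1.3, -2.6]
gripper_width: 0.249
grasp_force: 120.8
```

In the tool's units: 0.0015 m is 0.03, 0.001 m is 0.02.

```bash
python3 -m handwheel '[[[0,0.03,0.02,0,0,0],[0,0,0,0,0,0]]]' && python3 -m handwheel '[[[0,0,0.02,0,0,0],[0,0,0,0,0,0]]]' && python3 -m handwheel '[[[0,0,0.02,0,0,0],[0,0,0,0,0,0]]]'
```

```text
time_s: 13.1
ee_pos: [0.5852, 0.2143, 0.0669]
tool_rot: [-2.56, -1.82, 0.003]
force: [3.0, -1.0, -2.4]
gripper_width: 0.245
grasp_force: 120.7
time_s: 13.3
ee_pos: [0.5852, 0.2145, 0.0661]
tool_rot: [-2.559, -1.82, 0.003]
force: [1.6, -0.6, -3.3]
gripper_width: 0.245
grasp_force: 120.7
time_s: 13.5
ee_pos: [0.5854, 0.2146, 0.0653]
tool_rot: [-2.559, -1.82, 0.002]
force: [0.9, -1.0, -3.3]
gripper_width: 0.244
grasp_force: 120.7
```

```bash
python3 -m handwheel '[[[0,0,0.014,0,0,0],[0,0,0,0,0,0]]]' && python3 -m handwheel '[[[0,0,0.014,0,0,0],[0,0,0,0,0,0]]]' && python3 -m handwheel '[[[0,0,0.014,0,0,0],[0,0,0,0,0,0]]]'
```

```text
time_s: 13.7
ee_pos: [0.5855, 0.2147, 0.0648]
tool_rot: [-2.56, -1.82, 0.002]
force: [-0.4, 1.2, -2.2]
gripper_width: 0.247
grasp_force: 120.7
time_s: 13.9
ee_pos: [0.5858, 0.2147, 0.0645]
tool_rot: [-2.56, -1.82, 0.001]
force: [-1.4, -0.2, -0.3]
gripper_width: 0.246
grasp_force: 120.8
time_s: 14.1
ee_pos: [0.5859, 0.2147, 0.0644]
tool_rot: [-2.56, -1.82, 0.001]
force: [-2.5, -0.4, 4.7]
gripper_width: 0.247
grasp_force: 121.0
```

In the tool's units: 0.0007 m is 0.014.

```bash
python3 -m handwheel '[[[0,0,0.014,0,0,0],[0,0,0,0,0,0]]]' && python3 -m handwheel '[[[0,0,0.014,0,0,0],[0,0,0,0,0,0]]]' && python3 -m handwheel '[[[0,0,0.01,0,0,0],[0,0,0,0,0,0],[0,0,0,0,0,0]]]'
```

```text
time_s: 14.3
ee_pos: [0.5859, 0.2147, 0.0643]
tool_rot: [-2.56, -1.82, 0.002]
force: [-6.5, -0.2, 9.0]
gripper_width: 0.244
grasp_force: 121.6
time_s: 14.5
ee_pos: [0.5859, 0.2147, 0.0643]
tool_rot: [-2.56, -1.821, 0.002]
force: [-7.5, -2.6, 12.0]
gripper_width: 0.246
grasp_force: 122.0
time_s: 14.8
ee_pos: [0.5859, 0.2147, 0.0642]
tool_rot: [-2.559, -1.821, 0.002]
force: [-9.9, -2.4, 15.7]
gripper_width: 0.245
grasp_force: 122.3
```

The force climbs steeply with no further travel, so the pin is home. I'll relieve the load, let go and withdraw.

```bash
python3 -m handwheel '[[[0,0,-0.02,0,0,0],[0,0,-0.024,0,0,0],[0,0,0,0,0,0]]]' && python3 -m handwheel '[[[0,0,0,0,0,0],[0,0,0,0,0,0],[0,0,0,0,0,0],[0,0,0,0,0,0],[0,0,0,0,0,0],[0,0,0,0,0,0],[0,0,0,0,0,0]]]' 1.0 20 && python3 -m handwheel '[[[0,0,-0.2,0,0,0],[0,0,-0.6,0,0,0],[0,0,-0.8,0,0,0],[0,0,-0.8,0,0,0],[0,0,-0.6,0,0,0],[-0.8,0,0,0,0,0],[-0.8,0,0,0,0,0],[0,0,0,0,0,0]]]' && python3 - <<'E'
from h import *
c=bot.camera("wrist"); W=cloud(c)
cv2.imwrite("pics/w6.png",c["pixels"][...,::-1])
for r in bot.trace("rolling_pin","wrist"):
    P=W[r["region"]]; ce,d,e=line(P)
    print(r["conf"],c["pixels"][r["region"]].mean(0).round(),ce.round(4),d.round(3),e.round(3))
    s=P[:,:2]@d; m=np.median(P[:,2])
    for q in(0.1,.3,.5,.7,.9):
        k=abs(s-(s.min()+q*np.ptp(s)))<.008; print(q,P[k].mean(0).round(4)[:2],np.percentile(P[k][:,2],95).round(4))
E
```

```text
time_s: 15.1
ee_pos: [0.5863, 0.2147, 0.0644]
tool_rot: [2.56, 1.82, 0.001]
force: [-2.8, -0.6, 4.3]
gripper_width: 0.244
grasp_force: 121.4
time_s: 15.8
ee_pos: [0.586, 0.2145, 0.064]
tool_rot: [-2.56, -1.821, -0.0]
force: [0.2, 0.3, 0.4]
gripper_width: 1.0
grasp_force: 0.0
time_s: 16.6
ee_pos: [0.5589, 0.1361, 0.2149]
tool_rot: [2.562, 1.816, -0.0]
force: [0.4, 0.5, 0.2]
gripper_width: 1.005
grasp_force: 0.0
0.83 [236. 232. 227.] [0.5749 0.2027] [0.397 0.918] [0.024 0.185]<stdin>:9: RuntimeWarning: Mean of empty slice.
  ret = um.true_divide(
Traceback (most recent call last):
IndexError: index -1 is out of bounds for axis 0 with size 0
```

View pics/w6.png

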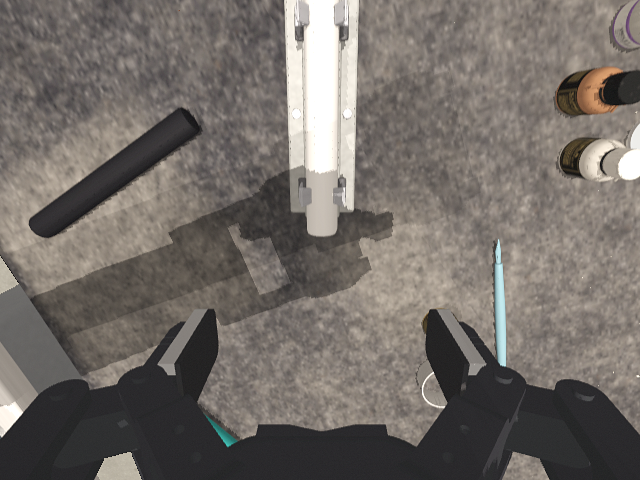

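The pin lies in both clips (jaws at rows 10–40 and 180–200), but its far end is cut off at the top of the picture. I'll back off to see all of it and check that it is level and centred.

In the tool's units: -0.04 m is -0.8, -0.02 m is -0.4.

```bash
python3 -m handwheel '[[[-0.8,0,-0.4,0,0,0],[-0.4,0,-0.4,0,0,0],[0,0,0,0,0,0],[0,0,0,0,0,0]]]' && python3 - <<'E'
from h import *
c=bot.camera("wrist"); W=cloud(c)
for t in("rolling_pin","clip_rack"):
  for r in bot.trace(t,"wrist"):
    P=W[r["region"]]; P=P[(np.linalg.norm(P[:,:2]-[.586,.216],axis=1)<.12)&(P[:,2]>(.045 if t[0]=="r" else .003))&(P[:,2]<(.1 if t[0]=="r" else .012))]
    if len(P)<50: continue
    ce,d,e=line(P); d=d*np.sign(d[1])
    s=P[:,:2]@d; print(t,r["conf"],np.round(r["box"]),ce.round(4),d.round(3),e.round(3))
    if t[0]=="r":
      for q in np.arange(s.min()+.01,s.max(),.02):
        k=abs(s-q)<.008
        if k.sum()>5: print(P[k].mean(0).round(4)[:2],np.percentile(P[k][:,2],[90,97]).round(4))
E
```

```text
time_s: 17.1
ee_pos: [0.5406, 0.083, 0.2544]
tool_rot: [2.56, 1.821, 0.002]
force: [0.3, 1.1, -0.1]
gripper_width: 0.999
grasp_force: 0.0
rolling_pin 0.56 [323.  81.  31. 159.] [0.5769 0.1883] [0.33  0.944] [0.025 0.12 ]
[0.5609 0.1413] [0.0673 0.0679]
[0.5668 0.1596] [0.0674 0.0678]
[0.5738 0.1791] [0.0673 0.0678]
[0.5803 0.198 ] [0.0672 0.0678]
[0.5867 0.217 ] [0.0673 0.0679]
[0.5935 0.2354] [0.0672 0.0678]
clip_rack 0.96 [322.  74.  72. 149.] [0.5804 0.1975] [0.326 0.945] [0.06  0.128]
```

The pin is level to about 0.1 mm along its visible length, in line with the rack to about 0.004 rad, and centred to within 1 mm. I'm handing it in.

```bash
python3 -c "
from rig import bot
print(bot.job_done())"
```

```text
the job is handed in; nothing more can be done
None
```

The white rolling pin is pressed home in both clips, level and centred on the rack, and released; the force read at the wrist stayed under about 19 N. The job is handed in, but no verdict came back.

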